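# Light the ammonite on the preparation bench

## Robot

A 6-joint arm with a two-finger parallel gripper is mounted at the origin on the work surface. World frame = base frame: x ahead of the robot, y to its left, z up, the work surface at z = 0. Lengths are in mm, angles in rad, forces in N, time in s.
With the tool pointing down it reaches from about 350 to 975 mm from the base axis. Payload 7.1 kg.
Tool frame: the origin (TCP) lies midway between the tips of the shut fingers; the grasp point (between the pads) lies 19 mm behind it; z points along the fingers, y is the line along which they close (so a half turn about z gives the same grasp; the last joint's range is limited). The gripper opens to 88 mm and grips with 3 to 60 N. Pads are 20 mm wide; open, the fingers measure 115 mm over their backs; the gripper's body (75 mm by 178 mm) begins 61 mm behind the grasp point.
Start: joints at [1.241, 0.423, 1.63, -0, 1.089, -0.019], TCP at [191.106, 595.049, 222.675] pointing down, gripper open.
Joint ranges: [-3, 3], [-0.9, 2.11], [0.09, 2.58], [-1.31, 4.45], [0.11, 2.69], [-2.54, 2.54]. Speed limits (rad/s): [2.39, 2.39, 3.01, 3.14, 3.14, 3.14].

## Interface

Orientations are given as a rotation vector (axis times angle).
In Python, from workcell import ctrl gives the robot as it stands.
- The arm moves only by the shell command python3 -m pendant 'ROWS'. ROWS is a JSON object of lists of equal length, an entry for each row: "grip": the opening, from -1 (shut) to 1 (fully open); "linear": the shift along the tool's x, y, z in mm, a list of three; "angular": the turn, a rotation vector about the tool's x, y, z in rad, a list of three. In form: {"grip": [grip, ...], "linear": [[tx, ty, tz], ...], "angular": [[ax, ay, az], ...]}. A call has 1 to 12 rows; each row shifts and turns the commanded pose from where the row before left it, along the tool's axes as they then stand; what a row does not reach is not made up. A row lasts 1/12 s, in which the tool goes at most 41.7 mm and 7.16 degrees, less where a joint would pass 70% of its speed; a pose out of reach is approached as far as the arm can. A call with a gripper value outside its range is refused whole. The fingers move at their own pace and stop on an object; the grip force is fixed at half the most. Time passes only in rows, so rows that do not move let the fingers close. It gives the time, the measured TCP pose, the force, the opening and the grip force at its end, in the units of the state.
- ctrl.get_obs(): the state, without advancing time (a new reading comes with each control period).
- ctrl.get_image(name): name is "scene" or "top" or "wrist"; returns the picture (384x512x3 uint8, red, green, blue); there is no depth.
- ctrl.camera_params(name): a dict with "vfov" (degrees; the focal length in pixels is half the picture's height over the tangent of half this angle, whatever the lens; pixels are square), "cx", "cy" (the principal point, pixels), "R" (3x3) and "t" (3): a world point X has camera coordinates R X + t; the wrist camera has in their place "T_tool_cam" (4x4, takes a point from camera to tool coordinates, whose origin is the TCP and whose axes are the flange's). Camera axes: x right, y down, z forward; pixel columns grow to the right and rows downward; lengths in mm; the calibration is good to about 2 mm. A picture is of the moment at which its call begins: read the wrist's pose just before it. camera_params takes no time and is no camera call.
- ctrl.close_job(): hands the job in; it is judged then, once.
The state is a dict: "t": time; "qpos": joint angles; "qvel": joint speeds; "joint_torque": joint torques, N m; "ee_pos": TCP position; "orientation": TCP orientation; "ft_force": force on the tool from outside, world axes, zero at the start; "moment": the same for the moment, N m; "width": finger opening in mm; "grasp_force": force on a finger pad.
Only numpy, scipy, OpenCV 4.12 (cv2) and the standard library are available. Lean on these libraries where they do the work, as an engineer would, in place of code of your own. Each camera call takes 0.05 s, during which the arm holds its last target. There are 200 camera calls.

## Task

Light the ammonite so that it can be prepared under the work lamp: tip the lamp's head down until it points straight at the middle of the ammonite, and turn the selector on the lamp's back to medium, the mark of two bars, so that it sits in its click. Leave the fossil and the other things on the bench where they are.

Things in the scene. Friction and masses are not known exactly. Their poses are not given: they have to be found in the camera images.
- lamp: LED work lamp on a steel H-shaped stand bolted to the bench, immovable. Origin on the bench under its middle; x = the way it shines (away from the robot), z up. Feet: tubes 29 mm thick along x at y = +-116 mm, from x = -130 to +135 mm, joined by a cross tube at x = 0. Red flat uprights at y = +-116 mm carry the head's hinge; black clamp knobs stand out to y = +-140 mm.
- hinge (a point): middle of the head's hinge axis, fixed on the stand 235 mm above the bench, straight above the lamp's origin. The axis is level, along the lamp's y.
- head (a joint): tilt of the lamp's head about that hinge, rad: 0 = shines level along the lamp's x, growing as the face tips down (range -0.3 to 1.3). The hinge is stiff: it turns at about 0.8 N m (some 8 N at the handle) and stays where it is left. The head starts nearly level.
- lens (a point): middle of the lamp's glass, 30 mm in front of the hinge axis; turns with the head. Its x = the line of aim, the way the lamp shines, which passes through the hinge axis; y along the hinge; z up the face to the handle. The head, red-framed with a black back, is 190 mm wide (y) and 110 mm high (z), from 32 mm before the hinge to 40 mm behind it.
- handle (a point): middle of the handle on top of the head: a straight round black rubber bar 24 mm thick, 130 mm long, along the hinge direction, 100 mm from the hinge axis (in the face's up direction), on a 12 mm steel arm near each end (68 mm from the middle). A 33 mm gap lies between bar and head. Its frame is that of lens; it goes round with the head. The bar turns in a light grip.
- selector (a joint): turn of the rotary selector on the lamp's back, rad, growing clockwise seen from behind the lamp. Clicks: 0 = off (red dot), 0.6 = low (one bar), 1.2 = medium (two bars), 1.8 = full (three bars); stops just beyond the first and last. Let go near a click, it springs into it; passing between clicks takes up to about 0.2 N m. It starts at off or at low.
- dial (a point): centre of the face of the round aluminium dial plate (102 mm across) in the middle of the head's back, 45 mm behind the hinge axis. Frame as lens, turning with the head. The selector stands on it and turns about its x, the line of aim. The four black or red marks lie round the selector, 42 mm from its axis: 0.9 and 0.3 rad left of the face's up, 0.3 and 0.9 rad right of it.
- selector_grip (a point): on the selector's axis at the height to grip, 74 mm behind the hinge axis. The selector: black bar 62 mm long, 15 wide, 34 tall, on a round skirt 66 across, 6 thick; white line to its pointing end. This point is 11 mm under the bar's top, 23 mm over the skirt. Frame: x into the lamp, z to the pointing end, y across the bar. At joint 0 it points 0.9 rad left of the face's up, at 1.2 0.3 rad right.
- ammonite (a point): middle of the brown coiled ammonite, 64 mm across, on the upper face of the fossil block, 46 mm above the bench. This is the point to aim at; it lies in front of the lamp, within about a centimetre of straight ahead.
- fossil: grey stone block 125 x 100 x 44 mm, 0.75 kg, loose on the bench in front of the lamp, with the ammonite on top (up to 54 mm). Origin at the centre of its underside.
- slab: loose flat piece of pale stone, 130 x 85 x 30 mm, to the lamp's left; origin at the centre of its underside. Not to be moved.
- brush: loose brush with a dark wooden handle, 180 mm long along x, 20 mm thick, to the lamp's right; origin under its middle. Not to be moved.
- jar: loose amber glass jar with a black cap, 60 mm across, 85 mm tall, to the lamp's right, nearer the robot than the brush; origin at the centre of its base. Not to be moved.
Things that resemble listed ones, but are neither listed nor needed, are in the scene too. Of the things shaped like the fossil, the grey one is meant.

How it is judged (in metres and radians):
At the end, for the whole second after the job is handed in: The lamp's line of aim passes within 20 mm above or below the middle of the ammonite, the selector rests within 0.12 rad of 1.2 (medium, two bars), head and selector are still, the fossil is within 15 mm and slab, brush and jar within 20 mm of where they started (z of ammonite in the frame of lens between -0.02 and 0.02 m and value of joint selector between 1.08 and 1.32 rad and velocity of joint head between -0.05 and 0.05 rad/s and velocity of joint selector between -0.1 and 0.1 rad/s and distance of fossil from where it was at the start of the episode below 0.015 m and distance of each of slab, brush, jar from where it was at the start of the episode below 0.02 m); the robot touches nothing.
It fails at once if the fossil is shifted by more than 15 mm (distance of fossil from where it was at the start of the episode above 0.015 m).
It fails at once if the slab, brush or jar is shifted by more than 20 mm (distance of any of slab, brush, jar from where it was at the start of the episode above 0.02 m).
It also fails if it takes over 45 s, if anything falls off the work surface, if the arm or the gripper's body presses on something with over 40 N, if the wrist force passes 120 N, or if a joint passes its speed limit or range.

## Working session

There is one attempt and no reset: what is moved stays moved. The work goes in short steps, Python scripts to look and compute and a shell command to move; the robot and the scene stay as the last step left them, time stands still between calls to the robot, and variables do not carry over. Pictures are saved under pics/ and viewed, at most 10 in all, crops included, and the job is handed in when it is done.

```bash
mkdir -p pics; ls
python3 - <<'E'
from workcell import ctrl
import cv2, numpy as np
for n in ("scene","top"):
    im=ctrl.get_image(n); cv2.imwrite(f"pics/{n}0.png",cv2.resize(im[:,:,::-1],(800,600),interpolation=cv2.INTER_CUBIC))
    p=ctrl.camera_params(n); print(n,p)
print(ctrl.camera_params("wrist"))
print(ctrl.get_obs())
E
```

```text
pics
scene {'vfov': 52.8978842381153, 'cx': 263.9184976900549, 'cy': 193.8710192622391, 'R': array([[ 0.61824382,  0.78592845,  0.00954191],
       [ 0.41487521, -0.31599882, -0.85324282],
       [-0.66757257,  0.53147081, -0.52142655]]), 't': array([-327.78858295,  -52.54027986, 1687.65479042])}
top {'vfov': 47.16883738813917, 'cx': 248.6742507503528, 'cy': 191.1972447304783, 'R': array([[-0.01892009, -0.99967188, -0.01726748],
       [-0.99232232,  0.02088663, -0.12190223],
       [ 0.12222289,  0.0148285 , -0.9923919 ]]), 't': array([ -16.52545694,  582.81265199, 1678.03991062])}
{'vfov': 63.95896793994435, 'cx': 258.25002119795164, 'cy': 189.76745574125286, 'T_tool_cam': array([[-5.27631099e-04, -9.61486713e-01, -2.74850909e-01,
         7.45022688e+01],
       [ 9.99999773e-01, -3.92370700e-04, -5.47103028e-04,
        -1.08463729e+00],
       [ 4.18188849e-04, -2.74851135e-01,  9.61486702e-01,
        -1.61393625e+02],
       [ 0.00000000e+00,  0.00000000e+00,  0.00000000e+00,
         1.00000000e+00]])}
{'t': 0.1, 'qpos': array([ 1.24097408e+00,  4.23765369e-01,  1.63059614e+00,  2.29861091e-05,
        1.08861967e+00, -1.89790232e-02]), 'qvel': array([-0.00186803, -0.00128153,  0.00071171,  0.00022102,  0.00159333,
        0.00114354]), 'joint_torque': array([ 3.63562212e-04, -5.45615208e+01, -2.74325967e+01,  6.46313815e-02,
        1.87738583e-02, -5.11022256e-05]), 'ee_pos': array([190.95785426, 594.5861901 , 221.98569859]), 'orientation': array([-4.86284041e-01, -3.10346386e+00,  2.14227831e-03]), 'ft_force': array([0.72728506, 0.11326684, 0.0120912 ]), 'moment': array([ 0.03116472, -0.04207371,  0.01691942]), 'grasp_force': 0.0, 'width': 87.85969381633583}
```

View pics/scene0.png

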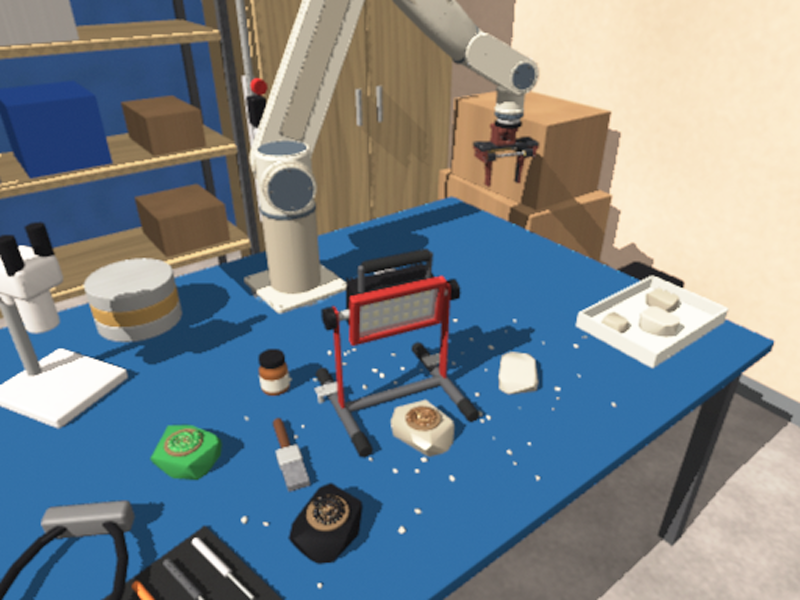

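View pics/top0.png

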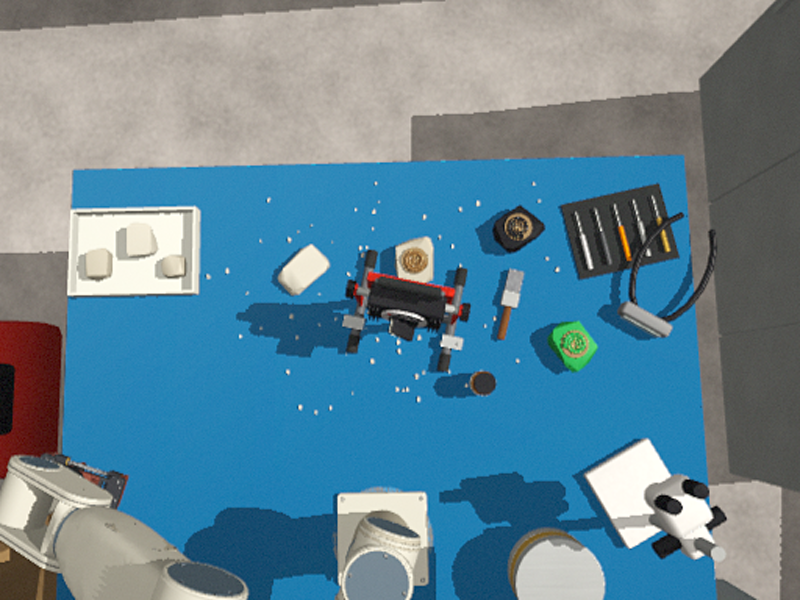

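Candidates (800-px top view): grey block in front of the lamp at (413,261), black block at (518,228) and green block at (573,345). In the scene view these are (424,417), (330,510) and (185,440). The grey one in front of the lamp fits the description. I'll check it in a close crop, along with the lamp features.

Run:
```python
import cv2, numpy as np
from workcell import ctrl
a=ctrl.get_image("top")[150:240,218:308,::-1]; b=ctrl.get_image("scene")[158:293,202:302,::-1]
a=cv2.resize(a,None,fx=4.4,fy=4.4,interpolation=cv2.INTER_CUBIC); b=cv2.resize(b,None,fx=4,fy=4,interpolation=cv2.INTER_CUBIC)
c=np.zeros((540,796,3),np.uint8); c[:396,:396]=a; c[:,396:796]=b
cv2.imwrite("pics/crop1.png",c)
```

```text
(no output)
```

View pics/crop1.png

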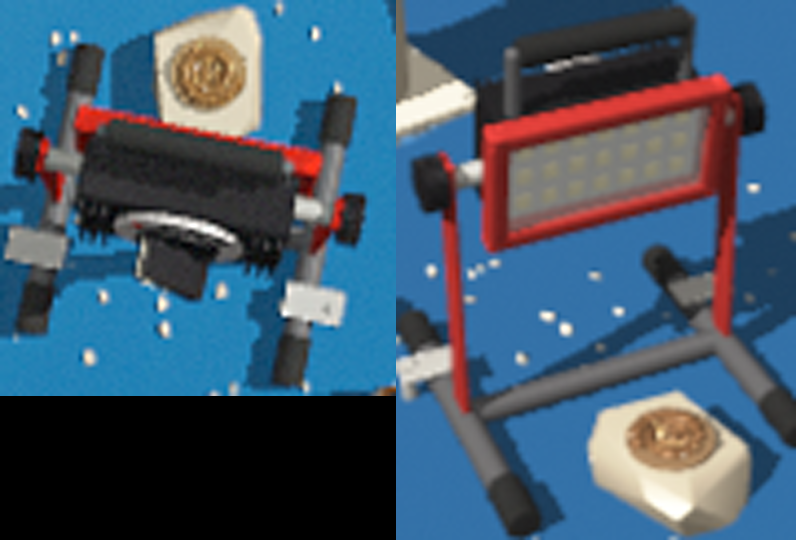

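The crop shows the coiled brown ammonite on the pale grey block in front of the lamp, at (207,74) in the top crop and (673,438) in the scene crop. The black knobs are at (30,155)/(350,218) in the top crop and (747,107)/(430,182) in the scene crop. Next I triangulate these.

```bash
cat > h.py <<'E'
import numpy as np, cv2
from scipy.spatial.transform import Rotation as Rn
from workcell import ctrl
def ray(n,uv,pose=None):
    p=ctrl.camera_params(n); f=192/np.tan(np.radians(p["vfov"]/2))
    d=np.array([(uv[0]-p["cx"])/f,(uv[1]-p["cy"])/f,1.])
    if n=="wrist":
        T=p["T_tool_cam"]; R=Rn.from_rotvec(pose[1]).as_matrix()
        return R@T[:3,3]+pose[0], R@T[:3,:3]@d
    return -p["R"].T@p["t"], p["R"].T@d
def tri(rs):
    A=np.zeros((3,3));b=np.zeros(3)
    for o,d in rs:
        d=d/np.linalg.norm(d);P=np.eye(3)-np.outer(d,d);A+=P;b+=P@o
    x=np.linalg.solve(A,b)
    return x,[np.linalg.norm((np.eye(3)-np.outer(d,d)/(d@d))@(x-o)) for o,d in rs]
def atz(r,z): return r[0]+r[1]*(z-r[0][2])/r[1][2]
def proj(n,X,pose=None):
    p=ctrl.camera_params(n); f=192/np.tan(np.radians(p["vfov"]/2))
    if n=="wrist":
        T=p["T_tool_cam"]; R=Rn.from_rotvec(pose[1]).as_matrix()
        c=T[:3,:3].T@(R.T@(np.asarray(X)-pose[0])-T[:3,3])
    else: c=p["R"]@X+p["t"]
    return np.array([p["cx"]+f*c[0]/c[2],p["cy"]+f*c[1]/c[2]])
E
python3 - <<'E'
from h import *
np.set_printoptions(precision=1,suppress=True)
t=lambda u,v:ray("top",((u+.5)/4.4-.5+218,(v+.5)/4.4-.5+150))
s=lambda u,v:ray("scene",((u-396+.5)/4-.5+202,(v+.5)/4-.5+158))
K={}
for n,a,b in [("amm",(207,74),(673,438)),("knobL",(30,155),(747,107)),("knobR",(350,218),(430,182)),("barL",(110,131),(690,17)),("barR",(285,170),(514,46))]:
    K[n]=tri([t(*a),s(*b)]); print(n,*K[n])
for uv in [(92,50),(343,100),(32,328),(291,380)]: print("foot",atz(t(*uv),20))
print("amm at z46",atz(t(207,74),46),atz(s(673,438),46))
L,R=K["knobL"][0],K["knobR"][0]; d=L-R; print(np.linalg.norm(d), np.arctan2(-d[0],d[1]), (L+R)/2)
E
```

```text
amm [678.2 -91.6  43.1] [np.float64(1.102554674395375), np.float64(1.102554674395243)]
knobL [582.9  53.8 236.4] [np.float64(2.312969468282192), np.float64(2.3129694682822506)]
knobR [ 526.7 -196.6  236.2] [np.float64(0.052516918389357466), np.float64(0.052516918389400265)]
barL [586.2 -11.2 335.6] [np.float64(3.361314361665492), np.float64(3.361314361665457)]
barR [ 553.  -139.4  339.1] [np.float64(1.5247108759844457), np.float64(1.5247108759845376)]
foot [705.9  10.   20. ]
foot [ 655.3 -214.3   20. ]
foot [456.7  67.3  20. ]
foot [ 406.5 -160.6   20. ]
amm at z46 [677.  -92.4  46. ] [681.2 -92.7  46. ]
256.6039015399416 -0.2209090910499515 [554.8 -71.4 236.3]
```

```bash
python3 -m pendant '{"grip":[1,1,1,1,1,1,1,1,1,1,1,1],"linear":[[0,0,-40],[0,0,-40],[0,0,-40],[0,0,-40],[0,0,-40],[-30,-27.5,0],[-30,-27.5,0],[-30,-27.5,0],[-30,-27.5,0],[-30,-27.5,0],[-30,-27.5,0],[-30,-27.5,0]],"angular":[[0,0,0],[0,0,0],[0,0,0],[0,0,0],[0,0,0],[0,0,0],[0,0,0],[0,0,0],[0,0,0],[0,0,0],[0,0,0],[0,0,0]]}'
python3 -m pendant '{"grip":[1,1,1,1,1,1,1,1,1,1,1,1],"linear":[[-30,-27.5,0],[-30,-27.5,0],[-30,-27.5,0],[-30,-27.5,0],[-30,-27.5,0],[-30,-27.5,0],[-30,-27.5,0],[-30,-27.5,0],[-30,-27.5,0],[-30,-27.5,0],[-30,-27.5,0],[0,0,0]],"angular":[[0,0,0],[0,0,0],[0,0,0],[0,0,0],[0,0,0],[0,0,0],[0,0,0],[0,0,0],[0,0,0],[0,0,0],[0,0,0],[0,0,0]]}'
python3 -m pendant '{"grip":[1,1,1,1,1,1,1,1,1,1,1,1],"linear":[[0,0,0],[0,0,0],[0,0,0],[0,0,0],[0,0,0],[0,0,0],[0,0,0],[0,0,0],[0,0,0],[0,0,0],[0,0,0],[0,0,0]],"angular":[[0,0,0.123],[0,0,0.123],[0,0,0.123],[0,0,0.123],[0,0,0.123],[0,0,0.123],[0,0,0.123],[0,0,0.123],[0,0,0.123],[0,0,0.123],[0,0,0.123],[0,0,0.123]]}'
cat >> h.py <<'E'
H=np.array([556,-72,235.]); YAW=-.221
B=Rn.from_euler("z",YAW).as_matrix()
def st():
    o=ctrl.get_obs(); R=Rn.from_rotvec(o["orientation"]).as_matrix()
    np.set_printoptions(precision=3,suppress=True)
    print("t",o["t"],"tcp",o["ee_pos"],"q",o["qpos"],"F",o["ft_force"],"w",o["width"],"g",o["grasp_force"])
    print("lampframe tcp",B.T@(o["ee_pos"]-H),"\nlampframe R\n",B.T@R)
    return o["ee_pos"],R
E
python3 -c "
from h import *
st()"
```

```text
t: 1.2
ee_pos: [332.5, 345.6, 422.6]
orientation: [0.486, 3.104, -0.0]
ft_force: [1.3, 0.5, -0.3]
width: 87.6
grasp_force: 0.0
t: 2.2
ee_pos: [556.1, -46.8, 421.8]
orientation: [0.493, 3.102, -0.003]
ft_force: [-0.4, -0.1, 0.6]
width: 87.9
grasp_force: 0.0
t: 3.2
ee_pos: [553.6, -41.1, 422.5]
orientation: [-2.453, -1.961, 0.0]
ft_force: [0.4, -0.0, -0.3]
width: 88.1
grasp_force: 0.0
t 3.2 tcp [553.575 -41.097 422.497] q [-0.096  0.149  1.546  0.     1.447  0.126] F [ 0.368 -0.008 -0.282] w 88.07122232806955 g 0.0
lampframe tcp [ -9.141  29.62  187.497] 
lampframe R
 [[ 0.001  1.    -0.   ]
 [ 1.    -0.001  0.   ]
 [ 0.    -0.    -1.   ]]
```

```bash
python3 -m pendant '{"grip":[1,1,1,1,1,1,1,1],"linear":[[-29,22,0],[0,0,25],[0,0,25],[0,0,25],[0,0,15],[0,0,13],[0,0,0],[0,0,0]],"angular":[[0,0,0],[0,0,0],[0,0,0],[0,0,0],[0,0,0],[0,0,0],[0,0,0],[0,0,0]]}'
python3 - <<'E'
from h import *
st()
im=ctrl.get_image("scene")[150:300,190:320,::-1]; w=ctrl.get_image("wrist")[:,:,::-1]
c=np.zeros((520,800,3),np.uint8); c[:,:450]=cv2.resize(im,(450,520),interpolation=cv2.INTER_CUBIC); c[:262,450:]=cv2.resize(w,(350,262))
cv2.imwrite("pics/grip.png",c)
E
```

```text
t: 3.87
ee_pos: [568.7, -74.2, 319.3]
orientation: [-2.447, -1.968, 0.002]
ft_force: [0.4, 0.2, -0.1]
width: 87.8
grasp_force: 0.0
t 3.8667 tcp [568.724 -74.158 319.266] q [-0.15   0.25   1.647  0.     1.246  0.065] F [ 0.353  0.168 -0.051] w 87.77338583525123 g 0.0
lampframe tcp [12.888  0.684 84.266] 
lampframe R
 [[-0.005  1.    -0.002]
 [ 1.     0.005 -0.   ]
 [-0.    -0.002 -1.   ]]
```

View pics/grip.png

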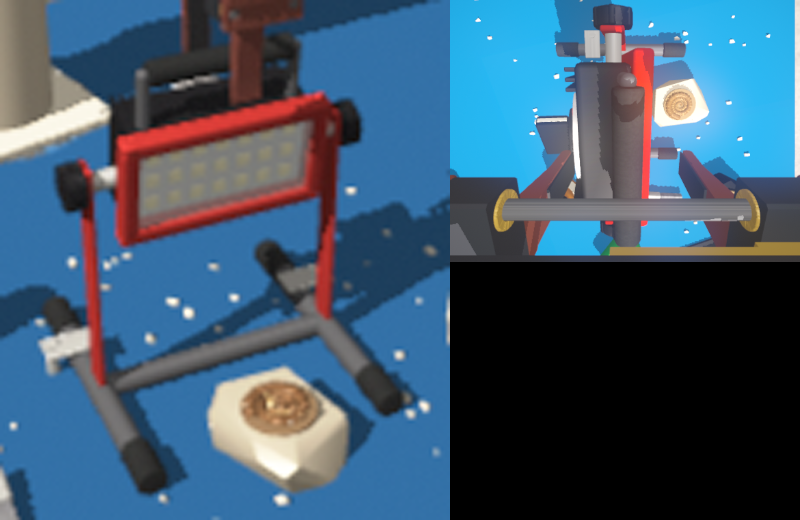

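The bar (wrist view, x≈627) lies centred between the open fingers, and the pads straddle its middle. Next I close the gripper.

```bash
python3 -m pendant '{"grip":[-1,-1,-1,-1,-1,-1,-1,-1,-1,-1],"linear":[[0,0,0],[0,0,0],[0,0,0],[0,0,0],[0,0,0],[0,0,0],[0,0,0],[0,0,0],[0,0,0],[0,0,0]],"angular":[[0,0,0],[0,0,0],[0,0,0],[0,0,0],[0,0,0],[0,0,0],[0,0,0],[0,0,0],[0,0,0],[0,0,0]]}'
python3 -c "
from h import *
st()"
```

```text
t: 4.8
ee_pos: [569.3, -74.5, 319.7]
orientation: [2.448, 1.969, 0.001]
ft_force: [7.2, -2.5, -0.4]
width: 24.7
grasp_force: 3.8
t 4.8 tcp [569.33  -74.457 319.706] q [-0.151  0.25   1.647  0.     1.244  0.065] F [ 7.186 -2.487 -0.386] w 24.728393432157233 g 3.849421888589859
lampframe tcp [13.544  0.524 84.706] 
lampframe R
 [[-0.005  1.     0.   ]
 [ 1.     0.005  0.   ]
 [ 0.     0.    -1.   ]]
```

```bash
python3 -m pendant '{"grip":[-1,-1,-1,-1,-1,-1,-1,-1,-1],"linear":[[0,0,0],[0,0,0],[0,0,0],[0,8.3,1.5],[0,8.3,2.3],[0,8.0,2.8],[0,7.7,3.6],[0,0,0],[0,0,0]],"angular":[[0,0,0],[0,0,0],[0,0,0],[0,0,0],[0,0,0],[0,0,0],[0,0,0],[0,0,0],[0,0,0]]}'
python3 -c "
from h import *
st()"
```

```text
t: 5.55
ee_pos: [598.6, -81.5, 308.8]
orientation: [-2.445, -1.966, 0.007]
ft_force: [-5.2, -1.1, 2.3]
width: 23.4
grasp_force: 30.0
t 5.55 tcp [598.649 -81.459 308.839] q [-0.155  0.311  1.589 -0.001  1.247  0.062] F [-5.206 -1.089  2.28 ] w 23.386814032124903 g 29.997815787792206
lampframe tcp [43.685  0.12  73.839] 
lampframe R
 [[-0.005  1.    -0.006]
 [ 1.     0.005 -0.001]
 [-0.001 -0.006 -1.   ]]
```

```bash
python3 -m pendant '{"grip":[-1,-1,-1,-1,-1,-1,-1,-1,-1],"linear":[[0,7.5,4.3],[0,7.0,4.8],[0,6.5,5.4],[0,6.1,6.0],[0,5.6,6.5],[0,5.5,7.5],[0,0,0],[0,0,0],[0,0,0]],"angular":[[0,0,0],[0,0,0],[0,0,0],[0,0,0],[0,0,0],[0,0,0],[0,0,0],[0,0,0],[0,0,0]]}'
python3 - <<'E'
from h import *
st()
im=ctrl.get_image("scene")[150:300,190:320,::-1]
c=np.zeros((520,800,3),np.uint8); c[:,:450]=cv2.resize(im,(450,520),interpolation=cv2.INTER_CUBIC)
im=ctrl.get_image("top")[150:240,218:308,::-1]; c[:350,450:]=cv2.resize(im,(350,350),interpolation=cv2.INTER_CUBIC)
cv2.imwrite("pics/tilt.png",c)
E
```

```text
t: 6.3
ee_pos: [635.6, -89.8, 273.6]
orientation: [-2.445, -1.966, 0.008]
ft_force: [-4.4, -1.9, -1.6]
width: 23.4
grasp_force: 30.0
t 6.3 tcp [635.609 -89.815 273.554] q [-0.158  0.401  1.54  -0.001  1.207  0.058] F [-4.436 -1.87  -1.555] w 23.36050499249664 g 29.998463988304138
lampframe tcp [81.578  0.069 38.554] 
lampframe R
 [[-0.005  1.    -0.006]
 [ 1.     0.005 -0.001]
 [-0.001 -0.006 -1.   ]]
```

View pics/tilt.png

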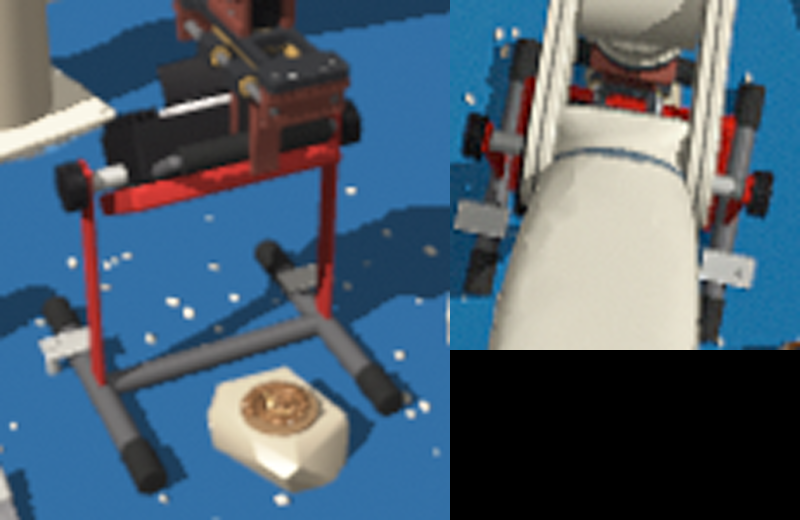

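The scene view shows the head tipped down with the fingers on the bar, and the fossil is undisturbed. The head's back edge is close under the rear finger, so I open only partly, lift, and back off to look at the dial.

```bash
python3 -m pendant '{"grip":[-0.1,-0.1,-0.1,-0.1,-0.1,-0.1,-0.1,-0.1,0,1,1,1],"linear":[[0,0,0],[0,0,0],[0,0,0],[0,0,0],[0,0,0],[0,0,-20],[0,0,-20],[0,0,-30],[0,0,-35],[0,-33,-5],[0,-33,-5],[0,-33,-5]],"angular":[[0,0,0],[0,0,0],[0,0,0],[0,0,0],[0,0,0],[0,0,0],[0,0,0],[0,0,0],[0,0,0],[0,0,0],[0,0,0],[0,0,0]]}'
python3 -m pendant '{"grip":[1,1,1,1,1,1,1,1,1,1],"linear":[[0,-33,-5],[0,-33,-5],[0,-29,-5],[0,0,0],[0,0,0],[0,0,0],[0,0,0],[0,0,0],[0,0,0],[0,0,0]],"angular":[[0,0,0],[0,0,0],[0,0,0],[-0.117,0,0],[-0.117,0,0],[-0.117,0,0],[-0.117,0,0],[-0.115,0,0],[0,0,0],[0,0,0]]}'
python3 - <<'E'
from h import *
p,R=st()
np.save("wp.npy",np.c_[p,R])
im=ctrl.get_image("wrist")[:,:,::-1]; cv2.imwrite("pics/w_raw.png",im)
cv2.imwrite("pics/dial.png",cv2.resize(im,(800,600),interpolation=cv2.INTER_CUBIC))
im=ctrl.get_image("scene")[:,:,::-1]; cv2.imwrite("pics/s_raw.png",im)
im=ctrl.get_image("top")[:,:,::-1]; cv2.imwrite("pics/t_raw.png",im)
E
```

```text
t: 7.4
ee_pos: [540.5, -68.1, 395.5]
orientation: [2.447, 1.969, 0.001]
ft_force: [-1.0, 0.3, -0.5]
width: 60.4
grasp_force: 0.0
t: 8.23
ee_pos: [447.4, -47.6, 410.0]
orientation: [2.061, 1.659, 0.496]
ft_force: [-1.4, -0.0, 0.5]
width: 87.6
grasp_force: 0.0
t 8.2333 tcp [447.391 -47.611 410.027] q [-0.082 -0.318  2.102 -0.103  0.783  0.185] F [-1.359 -0.049  0.515] w 87.6416880371881 g 0.0
lampframe tcp [-111.313   -0.012  175.027] 
lampframe R
 [[-0.006  0.836  0.549]
 [ 1.     0.005  0.003]
 [-0.     0.549 -0.836]]
```

View pics/dial.png

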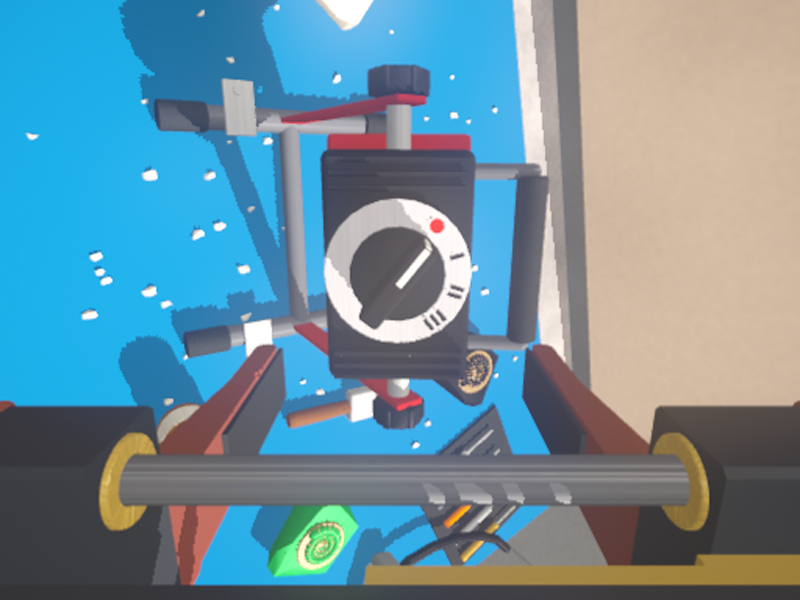

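The wrist view shows the pointer line running from (370,318) to (428,245), at the red dot (437,226), so the selector starts at off. The dial centre is about (398,271) and the two-bar mark about (456,292). Now one check of the tilt from the scene and top pictures.

Run:
```python
import cv2, numpy as np
a=cv2.imread("pics/t_raw.png")[150:240,218:308]; b=cv2.imread("pics/s_raw.png")[158:293,202:302]
a=cv2.resize(a,None,fx=4.4,fy=4.4,interpolation=cv2.INTER_CUBIC); b=cv2.resize(b,None,fx=4,fy=4,interpolation=cv2.INTER_CUBIC)
c=np.zeros((540,796,3),np.uint8); c[:396,:396]=a; c[:,396:796]=b
cv2.imwrite("pics/crop2.png",c)
```

```text
(no output)
```

View pics/crop2.png

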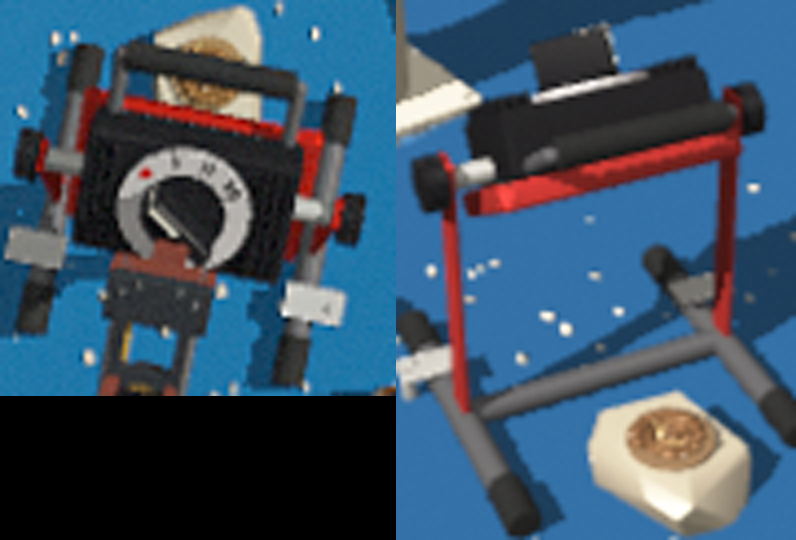

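The bar ends are at (128,53)/(298,88) in the top crop and (735,113)/(545,158) in the scene crop. The top crop's dial centre is about (185,207).

Run:
```python
from h import *
from scipy.optimize import least_squares
np.set_printoptions(precision=3,suppress=True)
W=np.load("wp.npy"); pose=(W[:,0],Rn.from_matrix(W[:,1:]).as_rotvec())
t=lambda u,v:("top",((u+.5)/4.4-.5+218,(v+.5)/4.4-.5+150))
s=lambda u,v:("scene",((u-396+.5)/4-.5+202,(v+.5)/4-.5+158))
w=lambda u,v:("wrist",((u+.5)/1.5625-.5,(v+.5)/1.5625-.5))
def pts(p):
    h=np.array([p[0],p[1],235]);B=Rn.from_euler("z",p[2]).as_matrix();th=p[3]
    a=np.array([np.cos(th),0,-np.sin(th)]);u=np.array([np.sin(th),0,np.cos(th)]);y=np.array([0,1,0.])
    return {k:h+B@v for k,v in dict(kL=128*y,kR=-128*y,bL=100*u+62*y,bR=100*u-62*y,bm=100*u,d=-45*a).items()}
ob=[("kL",t(30,155)),("kR",t(350,218)),("kL",s(747,107)),("kR",s(430,182)),("bm",t(213,70.5)),("bm",s(640,136)),("d",t(185,207)),("d",w(398,271)),("bm",w(530,260)),("kL",w(399,81)),("kR",w(398,411))]
def f(p,o=ob):
    P=pts(p); return np.concatenate([proj(n,P[k],pose)-uv for k,(n,uv) in o])
for o in (ob,[x for x in ob if x[1][0]!="wrist"],[x for x in ob if x[0][0]!="d"]):
    r=least_squares(lambda p:f(p,o),[556,-72,-.221,.98],loss="soft_l1"); print(r.x)
    A=np.array([679,-92,46]); B=Rn.from_euler("z",r.x[2]).as_matrix(); q=B.T@(A-[r.x[0],r.x[1],235]); th=r.x[3]
    print("amm lamp",q,"need",np.arctan2(-q[2],q[0]),"z in lens",q[0]*np.sin(th)+q[2]*np.cos(th))
    print(r.fun.reshape(-1,2).tolist() if 0 else f(r.x,o).reshape(-1,2))
r=least_squares(f,[556,-72,-.221,.98],loss="soft_l1"); np.save("fit.npy",r.x)
D=pts(r.x)["d"]; print("dial", D)
# ammonite from wrist? dial in tool frame
R=W[:,1:]; print("dial in tool", R.T@(D-W[:,0]))
th=r.x[3]; B=Rn.from_euler("z",r.x[2]).as_matrix(); a=B@[np.cos(th),0,-np.sin(th)]; G=D-29*a; print("aim in tool",R.T@a,"grip in tool",R.T@(G-W[:,0]))
```

```text
[555.138 -72.091  -0.224   0.988]
amm lamp [ 125.187    8.146 -189.   ] need 0.9857785689590928 z in lens 0.4307527687870447
[[-0.201 -0.564]
 [ 0.062  0.049]
 [-0.863  0.652]
 [-0.042  0.373]
 [-0.24  -0.25 ]
 [ 0.296 -0.407]
 [-0.441  0.902]
 [ 0.041  0.617]
 [-1.812  0.114]
 [ 0.435  0.095]
 [ 0.116 -2.515]]
[554.76  -72.082  -0.225   1.003]
amm lamp [ 125.552    8.305 -189.   ] need 0.9844355602670043 z in lens 4.268702798889365
[[-0.197 -0.479]
 [ 0.058  0.183]
 [-0.928  0.615]
 [-0.118  0.301]
 [-0.181 -0.309]
 [ 0.322  0.091]
 [-0.409  0.83 ]]
[554.934 -72.272  -0.223   0.985]
amm lamp [ 125.356    8.208 -189.   ] need 0.9851555686107614 z in lens -0.04567914454669619
[[-0.158 -0.46 ]
 [ 0.126  0.06 ]
 [-0.975  0.62 ]
 [-0.115  0.392]
 [-0.223 -0.166]
 [ 0.211 -0.521]
 [-1.856  0.265]
 [ 0.189  0.285]
 [ 0.118 -2.366]]
dial [530.981 -66.578 272.564]
dial in tool [ -0.653  -3.786 161.952]
aim in tool [-0.005  0.002  1.   ] grip in tool [ -0.512  -3.849 132.952]
```

Tilt is 0.988 against 0.986 needed, within about 4 mm at the ammonite. Now I turn the tool across the bar, advance and grip the selector.

```bash
python3 -m pendant '{"grip":[1,1,1,1,1,1,1,1,1,1,1],"linear":[[-0.5,-3.8,0],[0,0,0],[0,0,0],[0,0,0],[0,0,0],[0,0,0],[0,0,0],[0,0,30],[0,0,30],[0,0,0],[0,0,0]],"angular":[[0,0,0],[0,0,0.112],[0,0,0.112],[0,0,0.112],[0,0,0.112],[0,0,0.112],[0,0,0.11],[0,0,0],[0,0,0],[0,0,0],[0,0,0]]}'
python3 - <<'E'
from h import *
p,R=st()
x=np.load("fit.npy");th=x[3];B=Rn.from_euler("z",x[2]).as_matrix();a=B@[np.cos(th),0,-np.sin(th)]
h=np.array([x[0],x[1],235]);print("grip in tool",R.T@(h-74*a-p))
im=ctrl.get_image("wrist")[:,:,::-1]; cv2.imwrite("pics/dial2.png",cv2.resize(im,(800,600),interpolation=cv2.INTER_CUBIC))
E
```

```text
t: 9.3
ee_pos: [477.5, -55.1, 356.2]
orientation: [2.592, 0.923, 0.693]
ft_force: [0.5, 0.2, -0.3]
width: 88.0
grasp_force: 0.0
t 9.3 tcp [477.504 -55.068 356.207] q [-0.097 -0.198  2.142 -0.112  0.626  0.86 ] F [ 0.5    0.204 -0.271] w 88.02501272093905 g 0.0
lampframe tcp [-80.298  -0.687 121.207] 
lampframe R
 [[ 0.517  0.659  0.546]
 [ 0.786 -0.618  0.002]
 [ 0.339  0.429 -0.838]]
grip in tool [ 0.303 -0.275 70.942]
```

View pics/dial2.png

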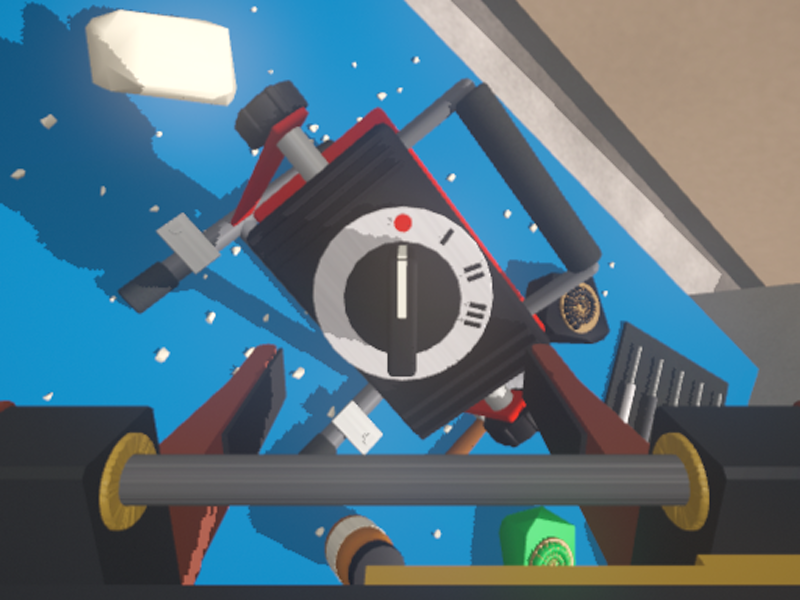

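The bar stands upright in the picture (x≈402), midway between the fingers and pointing at the red dot, so it is well aligned. Now I advance and close.

```bash
python3 -m pendant '{"grip":[1,1,1,1,1,1],"linear":[[0,0,25],[0,0,25],[0,0,20],[0,0,15],[0,0,0],[0,0,0]],"angular":[[0,0,0],[0,0,0],[0,0,0],[0,0,0],[0,0,0],[0,0,0]]}'
python3 -m pendant '{"grip":[-1,-1,-1,-1,-1,-1,-1,-1,-1,-1,-1,-1],"linear":[[0,0,0],[0,0,0],[0,0,0],[0,0,0],[0,0,0],[0,0,0],[0,0,0],[0,0,0],[0,0,0],[0,0,0],[0,0,0],[0,0,0]],"angular":[[0,0,0],[0,0,0],[0,0,0],[0,0,0],[0,0,0],[0,0,0],[0,0,0],[0,0,0],[0,0,0],[0,0,0],[0,0,0],[0,0,0]]}'
python3 -m pendant '{"grip":[-1,-1],"linear":[[0,0,0],[0,0,0]],"angular":[[0,0,0],[0,0,0]]}'
python3 -c "
from h import *
st()"
```

```text
t: 9.85
ee_pos: [523.5, -64.9, 287.7]
orientation: [2.589, 0.923, 0.699]
ft_force: [0.5, 0.4, -0.0]
width: 88.1
grasp_force: 0.0
t: 10.85
ee_pos: [522.3, -63.9, 285.9]
orientation: [2.592, 0.922, 0.698]
ft_force: [-4.0, 7.5, 0.7]
width: 14.6
grasp_force: 30.0
t: 11.02
ee_pos: [522.3, -63.9, 285.9]
orientation: [2.592, 0.923, 0.698]
ft_force: [-3.5, 8.6, 0.8]
width: 14.9
grasp_force: 30.0
t 11.0167 tcp [522.303 -63.925 285.938] q [-0.111 -0.01   2.161 -0.14   0.416  0.886] F [-3.505  8.648  0.823] w 14.91476889330579 g 30.01084417104721
lampframe tcp [-34.647   0.492  50.938] 
lampframe R
 [[ 0.515  0.658  0.548]
 [ 0.786 -0.618  0.004]
 [ 0.342  0.429 -0.836]]
```

Gripped at 14.9 mm. Now I turn it 1.2 rad clockwise.

```bash
python3 -m pendant '{"grip":[-1,-1,-1,-1,-1,-1,-1,-1,-1,-1,-1,-1],"linear":[[0,0,0],[0,0,0],[0,0,0],[0,0,0],[0,0,0],[0,0,0],[0,0,0],[0,0,0],[0,0,0],[0,0,0],[0,0,0],[0,0,0]],"angular":[[0,0,0.1],[0,0,0.1],[0,0,0.1],[0,0,0.1],[0,0,0.1],[0,0,0.1],[0,0,0.1],[0,0,0.1],[0,0,0.1],[0,0,0.1],[0,0,0.1],[0,0,0.1]]}'
python3 -m pendant '{"grip":[-1,-1,-1,-1],"linear":[[0,0,0],[0,0,0],[0,0,0],[0,0,0]],"angular":[[0,0,0],[0,0,0],[0,0,0],[0,0,0]]}'
python3 -c "
from h import *
st(); print(ctrl.get_obs()['moment'])"
```

```text
t: 12.02
ee_pos: [522.2, -64.7, 286.0]
orientation: [-2.886, 0.768, -0.891]
ft_force: [-4.0, 1.4, 1.2]
width: 14.8
grasp_force: 29.9
t: 12.35
ee_pos: [522.3, -64.7, 286.1]
orientation: [-2.891, 0.757, -0.892]
ft_force: [-5.4, 0.9, 2.4]
width: 14.8
grasp_force: 30.0
t 12.35 tcp [522.269 -64.734 286.056] q [-0.112 -0.01   2.161 -0.141  0.416  2.083] F [-5.416  0.862  2.382] w 14.82283719615734 g 30.02833843231201
lampframe tcp [-34.503  -0.305  51.056] 
lampframe R
 [[ 0.801 -0.239  0.549]
 [-0.288 -0.958  0.003]
 [ 0.525 -0.16  -0.836]]
[ 0.145  0.923 -0.321]
```

```bash
python3 -m pendant '{"grip":[0.3,0.3,0.3,0.3,0.3,0.3,0.3,0.3,0.3,0.3,0.3,0.3],"linear":[[0,0,0],[0,0,0],[0,0,0],[0,0,0],[0,0,0],[0,0,-15],[0,0,-25],[0,0,-30],[0,0,-35],[0,0,-35],[0,0,0],[0,0,0]],"angular":[[0,0,0],[0,0,0],[0,0,0],[0,0,0],[0,0,0],[0,0,0],[0,0,0],[0,0,0],[0,0,0],[0,0,0],[0,0,0],[0,0,0]]}'
python3 - <<'E'
from h import *
p,R=st(); np.save("wp2.npy",np.c_[p,R])
w=ctrl.get_image("wrist")[:,:,::-1]
a=ctrl.get_image("top")[150:240,218:308,::-1]; b=ctrl.get_image("scene")[158:293,202:302,::-1]
c=np.zeros((600,800,3),np.uint8); c[:300,:400]=cv2.resize(w,(400,300),interpolation=cv2.INTER_AREA)
c[300:600,:300]=cv2.resize(a,(300,300),interpolation=cv2.INTER_CUBIC); c[:540,400:]=cv2.resize(b,(400,540),interpolation=cv2.INTER_CUBIC)
cv2.imwrite("pics/after.png",c)
E
```

```text
t: 13.35
ee_pos: [448.4, -48.3, 406.1]
orientation: [-2.885, 0.759, -0.903]
ft_force: [0.2, -0.1, -0.8]
width: 57.0
grasp_force: 0.0
t 13.35 tcp [448.379 -48.262 406.134] q [-0.084 -0.316  2.112 -0.105  0.764  2.056] F [ 0.218 -0.085 -0.787] w 56.95219150432321 g 0.0
lampframe tcp [-110.207   -0.43   171.134] 
lampframe R
 [[ 0.797 -0.24   0.555]
 [-0.291 -0.957  0.004]
 [ 0.53  -0.164 -0.832]]
```

View pics/after.png

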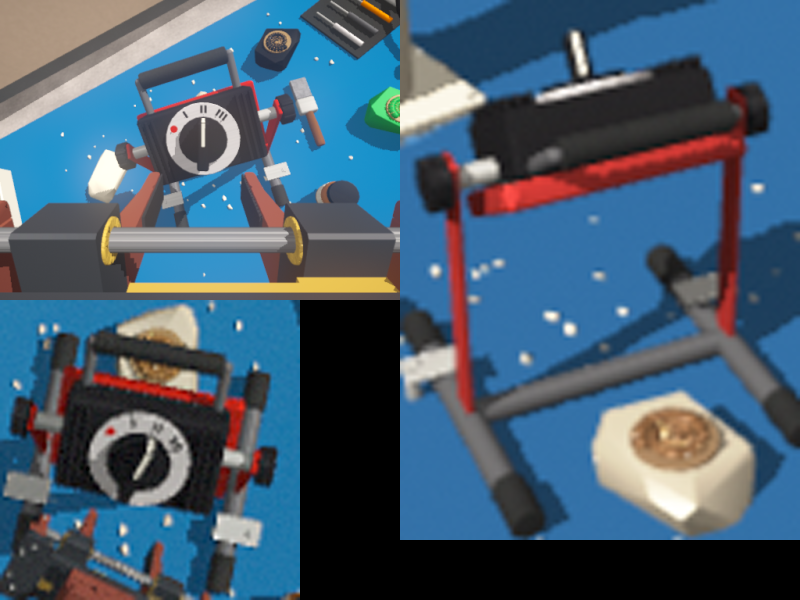

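The selector line points at the two-bar mark in both views: wrist (203,130) and top (147,455). The bar and face look the same as before. I'll confirm the tilt numerically against the earlier pictures and hand in if it is unchanged.

Run:
```python
from h import *
g=lambda i:cv2.cvtColor(i,cv2.COLOR_BGR2GRAY).astype(np.float32)
ok=True
for n,f,(r,c) in (("scene","s",(slice(180,216),slice(230,290))),("top","t",(slice(158,176),slice(240,290)))):
    now=g(np.ascontiguousarray(ctrl.get_image(n)[:,:,::-1]))[r,c]; old=g(cv2.imread(f"pics/{f}_raw.png"))[r,c]
    s,_=cv2.phaseCorrelate(old,now,cv2.createHanningWindow(now.shape[::-1],cv2.CV_32F)); print(n,s,np.abs(now-old).mean()); ok&=np.hypot(*s)<1.2
print(ok, ctrl.get_obs()["t"])
if ok: print(ctrl.close_job())
```

```text
scene (-0.09499190300453364, -0.0026382649549674397) 0.28232485
top (0.04530253367105885, 0.013566174839137801) 0.9088508
True 13.6
the job is handed in; nothing more can be done
None
```

I tipped the lamp's head to about 0.99 rad, which puts its aim within about 4 mm of the ammonite's middle by the camera fit. The selector points at the two-bar mark, nothing on the bench looked moved, and the job was handed in at 13.6 s; the verdict wasn't shown.

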